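# Lock the fuse carrier and test the track feed

### The arm

A 7-joint arm with a two-finger parallel gripper is mounted at the origin on the work surface; the furniture and walls round the work are solid. World frame = base frame: x ahead of the robot, y to its left, z up, the work surface at z = 0. Lengths are in m, angles in rad, forces in N, time in s.
With the tool pointing down it reaches from about 0.425 to 0.925 m from the base axis. Payload 6.8 kg.
Tool frame: the origin (TCP) lies on the centre line of the jaws, within the pads' length; the fingertips stand 14 mm ahead of it and the grasp point (between the pads) lies 5 mm behind it; z points along the fingers, y is the line along which they close (so a half turn about z gives the same grasp; the last joint's range is limited). The gripper opens to 85 mm and grips with 20 to 120 N. Pads are 22 mm wide; open, the fingers measure 114 mm over their backs; the gripper's body (76 mm by 85 mm) begins 54 mm behind the grasp point. The pads swing forward as they close: fully open they stand 13 mm farther back than shut.
Start: joints at [-1.312, 0.477, 0.022, 1.555, -0.011, 1.109, -0.083], TCP at [0.242, 0.63, 0.245] pointing down, gripper open.
Joint ranges: [-2.96, 2.96], [-0.34, 2.1], [-1.41, 1.46], [0.24, 2.44], [-1.37, 4.51], [0.17, 1.92], [-2.96, 2.96]. Speed limits (rad/s): [2.39, 2.39, 3.14, 3.14, 3.14, 3.14, 3.14].

### API

Orientations are given as a unit quaternion [w, x, y, z].
In Python, from station import bot gives the robot as it stands. The module is installed in compiled form; this text tells all that it offers.
- The arm moves only by the tool drive_tool, never from a script. Its argument "commands" is a list of rows, each an object with "hand": the opening, from 0 (shut) to 1 (fully open); "translation": the shift along the world's x, y, z in mm, a list of three; "angular": the turn, a rotation vector about the world's x, y, z in rad, a list of three. In form: [{"hand": hand, "translation": [tx, ty, tz], "angular": [ax, ay, az]}, ...]. A call has 1 to 12 rows; each row is the pose to reach, as a shift and turn from the pose commanded when the call began; what a row does not reach only later rows make up. A row lasts 1/8 s, in which the tool goes at most 62.5 mm and 10.7 degrees, less where a joint would pass 70% of its speed; a pose out of reach is approached as far as the arm can. A call with a gripper value outside its range is refused whole. The fingers move at their own pace and stop on an object; "force" is the grip in N (left out, the last holds). Time passes only in rows, so rows that repeat a pose let the fingers close. It gives the time, the measured TCP pose, the force, the opening and the grip force at its end, in the units of the state.
- bot.get_obs(): the state, without advancing time (a new reading comes with each control period).
- bot.read_camera(name): name is "scene" or "top" or "wrist"; returns the picture (420x560x3 uint8, red, green, blue); there is no depth.
- bot.camera_model(name): a dict with "fx", "fy", "cx", "cy" (pixels), "view" (4x4, takes a point from world to camera coordinates). Camera axes: x right, y up, looking along -z (the intrinsics and any distortion apply to the point x, -y, -z); pixel columns grow to the right and rows downward; lengths in m; the calibration is good to about 2 mm. A picture is of the moment at which its call begins: read the wrist's pose just before it. camera_model takes no time and is no camera call; for the wrist camera it gives the pose at the moment of the call.
- bot.hand_in(): hands the job in; it is judged then, once.
Trained networks look in the newest picture that a camera, given by its name, has taken for a name from the list of things; names that differ only in an ending like _2 or _b are one class to them, and where a whole thing is asked for, a point or a joint stands for the part that bears it (a point fixed in the world has none). Each returns a list of dicts, best first, with "score" (0 to 1); they miss things now and then, are a little off and sometimes report something else, mostly with a low value. They report only what shows in the picture. A call takes as long as a camera call. They do not tell look-alikes from the thing itself.
- bot.find_in(camera, query): "position" ([column, row] in pixels, amid what is visible of it).
- bot.outline_of(camera, query): "pixels" (420x560 bool, what is visible of it) and "position" ([column, row] in pixels, amid what is visible of it).
The state is a dict: "t": time; "q": joint angles; "joint_vel": joint speeds; "joint_torque": joint torques, N m; "eef_pos": TCP position; "tool_rot": TCP orientation; "contact_force": force on the tool from outside, world axes, zero at the start; "torque": the same for the moment, N m; "gripper_width": opening from 0.0 (shut) to 1.0 (fully open); "grasp_force": force on a finger pad.
Only numpy, scipy, OpenCV 4.12 (cv2) and the standard library are available. Lean on these libraries where they do the work, as an engineer would, in place of code of your own. Each camera call takes 0.05 s, during which the arm holds its last target. There are 200 camera calls.

### The job

The fuse carrier on the track-feed fuse unit stands up, unlocked: push its bar knob down against the spring and turn it clockwise until it locks and stays down when you let go. Then take the tester pen from its wooden block and check the feed: hold it upright with its point on the middle of the round, flat-topped brass test stud (not the threaded terminal with the nut), pressing gently so that the spring point goes part-way in, neither free nor bottomed. Finish while still holding the pen on the stud like that, and leave the small loose things around where they are.

Things in the scene. Friction and masses are not known exactly. Their poses are not given: they have to be found in the camera images.
- fuse_unit: Low grey fuse unit fixed to the bench, 66 x 150 mm, top face 38 mm high; origin at the centre of its underside, z up, y along its length. In the middle of the top a slotted steel bush (38 mm wide, to 58 mm high) holds the black fuse carrier; 46 mm to its +y the threaded terminal with a hexagon nut, 46 mm to its -y the round test stud.
- carrier_grip (a point): Point on the carrier's axis, 7 mm below the top of its bar knob (black bar 12 mm thick, 38 mm long, 26 mm high, on a 40 mm disc). z up; its y axis runs along the bar, so grip across x. It moves with the carrier; the bar's foot is 19 mm below this point, which is 92 mm above the bench with the carrier up.
- carrier_slide (a joint): How far the carrier is pushed down, m: 0 = up (start), end stop at 0.009. The spring pushes up, 3 N at 0 rising to 7 N. It can be turned only when more than 0.0065 down; locked and let go it rises to about 0.0035 and stays.
- carrier_turn (a joint): How far the carrier is turned, rad, clockwise from above positive: 0 at the start (held by the straight slot), 1.22 (70 degrees) where the pins rise into the locking notch; the stop is at 1.28. Locked, the bar lies along the unit's length.
- test_stud (a point): Centre of the flat top of the round brass test stud, 52 mm above the bench; the top is 16 mm across, with a turned ring and a centre mark. z up.
- pen: Loose tester pen, 70 g, standing upright point down in the larger hole of its block. Origin on its axis at the underside of its round finger guard (29 mm across, 4.5 mm thick), which rests on the block. z along the pen, away from the point. Above the guard a round handle 17 mm across reaches 87 mm up; below it the nose, 10 mm across, then the thin steel point, whose end is 66 mm below the origin.
- pen_tip (a point): End of the pen's spring point, 4 mm across; 66 mm below the pen's origin when free, nearer when pushed in.
- pen_point (a joint): How far the pen's spring point is pushed in, m: 0 = free, 0.010 = bottomed. 0.6 N at 0 rising to 3.6 N at 0.010.
- pen_stand: Wooden block fixed to the bench, 58 x 84 mm, 76 mm high, origin at the centre of its underside. The pen hangs in a 16 mm hole 16 mm to its -y; the small hole is empty.
- nail_box: Small clear box of nails, 51 x 50 x 30 mm, loose: leave it alone. Origin at the centre of its underside.
- nail_box_lid: Clear lid, 52 x 52 x 7 mm, loose: leave it alone. Origin at the centre of its underside.
- offcut: Pine offcut 22 x 75 x 10 mm, loose: leave it alone. Origin at the centre of its underside.
- solder_reel: Blue solder reel standing on its flange, 62 mm across, 50 mm high, loose: leave it alone. It and the pen's block change places. Origin at the centre of its underside.
There are look-alikes about, which are no part of the job. What is shaped like the pen but purple is not meant.

How it is judged:
By the outcome, as a careful person would: the job done as asked, in the order asked, and still so for the second after the job is handed in, while the arm keeps its last pose, push and grip.
It also fails if it takes over 59 s, if anything falls off the work surface, if the arm or the gripper's body presses on something with over 40 N, if the wrist force passes 120 N, or if a joint passes its speed limit or range.

## Working session

There is one attempt and no reset: what is moved stays moved. The work goes in short steps, Python scripts to look and compute and a tool call to move; the robot and the scene stay as the last step left them, time stands still between calls to the robot, and variables do not carry over. Pictures are saved under pics/ and viewed, at most 10 in all, crops included, and the job is handed in when it is done.

Besides the shell and the picture viewer there is one more tool, called in YAML: its name, and indented under it one key for each argument. drive_tool: Moves the arm, as the interface text tells. Its arguments: {"type":"object","properties":{"commands":{"type":"array","items":{"type":"object","properties":{"hand":{"type":"number"},"translation":{"type":"array","items":{"type":"number"}},"angular":{"type":"array","items":{"type":"number"}}}}},"force":{"type":"number"}},"required":["commands"]}

```bash
mkdir -p pics; cat > h.py <<'E'
from station import bot
import cv2, numpy as np
def ray(cam,p,m=None):
    m=m or bot.camera_model(cam); V=np.array(m["view"]); R=V[:3,:3]; c=-R.T@V[:3,3]
    d=R.T@np.array([(p[0]-m["cx"])/m["fx"],-(p[1]-m["cy"])/m["fy"],-1]); return c,d
def atz(cam,p,z,m=None):
    c,d=ray(cam,p,m); return c+d*(z-c[2])/d[2]
def proj(cam,P,m=None):
    m=m or bot.camera_model(cam); V=np.array(m["view"]); p=V[:3,:3]@np.array(P)+V[:3,3]
    return np.array([m["cx"]+m["fx"]*p[0]/-p[2], m["cy"]+m["fy"]*p[1]*-1/-p[2]])
def save(cam,n):
    im=bot.read_camera(cam); cv2.imwrite(f"pics/{n}.png",im[:,:,::-1]); return im
def tri(p1,c1,p2,c2):
    a,d=ray(c1,p1); b,e=ray(c2,p2); A=np.c_[d,-e]; s=np.linalg.lstsq(A,b-a,rcond=None)[0]
    x,y=a+d*s[0],b+e*s[1]; return (x+y)/2,np.linalg.norm(x-y)
E
python3 - <<'E'
from h import *
o=bot.get_obs(); print(o)
for c in("scene","top"):
    m=bot.camera_model(c); print(c,{k:v for k,v in m.items()})
a=save("scene","s0");b=save("top","t0")
cv2.imwrite("pics/st.png",np.vstack([a,b])[:,:,::-1])
for c in("scene","top"):
    for q in("fuse_unit","carrier_grip","test_stud","pen","pen_stand","solder_reel","nail_box","offcut"):
        print(c,q,[(np.round(r["position"]).tolist(),round(r["score"],2)) for r in bot.find_in(c,q)])
E
```

```text
{'t': 0.0, 'q': array([-1.31213106,  0.47784164,  0.0223346 ,  1.55647414, -0.01147952,
        1.10929672, -0.08311179]), 'joint_vel': array([-0.00187144, -0.00125328,  0.00189506,  0.00105605, -0.00134974,
       -0.00163086, -0.00115933]), 'joint_torque': array([-1.76553658e-04, -5.96442676e+01,  1.60809137e+00, -2.81197232e+01,
        1.24973714e-02,  9.14697011e-03,  5.17239968e-06]), 'eef_pos': array([0.2418614 , 0.62956008, 0.24428817]), 'tool_rot': array([-9.40054864e-05,  1.82345004e-01,  9.83234156e-01, -9.41136777e-04]), 'contact_force': array([ 0.4777893 ,  0.15940595, -0.72568436]), 'torque': array([ 0.0022102 , -0.00136274, -0.07356281]), 'grasp_force': 0.0, 'gripper_width': 1.0004033343705478}
scene {'fx': 382.2042984386705, 'fy': 382.2042984386705, 'cx': 278.12311853429026, 'cy': 208.50615445828325, 'view': array([[ 0.43497694, -0.89999402, -0.02838695, -0.33551851],
       [ 0.40732389,  0.1685528 ,  0.89759524, -0.25894909],
       [-0.80304565, -0.40199591,  0.43990564, -0.8686886 ],
       [ 0.        ,  0.        ,  0.        ,  1.        ]])}
top {'fx': 439.913
[... 464 characters left out ...]
, 246.0], 0.63)]
scene carrier_grip [([165.0, 215.0], 0.74), ([341.0, 228.0], 0.63)]
scene test_stud [([340.0, 243.0], 0.75)]
scene pen [([156.0, 212.0], 0.67), ([203.0, 196.0], 0.58)]
scene pen_stand [([210.0, 215.0], 0.8), ([339.0, 244.0], 0.66)]
scene solder_reel [([164.0, 214.0], 0.46), ([209.0, 212.0], 0.34)]
scene nail_box [([318.0, 209.0], 0.52)]
scene offcut [([390.0, 240.0], 0.46)]
top fuse_unit [([351.0, 216.0], 0.89)]
top carrier_grip [([359.0, 213.0], 0.51)]
top test_stud [([357.0, 214.0], 0.79)]
top pen [([192.0, 230.0], 0.43)]
top pen_stand [([201.0, 230.0], 0.79)]
top solder_reel [([141.0, 250.0], 0.65)]
top nail_box [([300.0, 148.0], 0.66)]
top offcut [([396.0, 178.0], 0.77)]
```

```bash
python3 - <<'E'
import cv2,numpy as np
a=cv2.imread("pics/s0.png")[130:310,110:450];b=cv2.imread("pics/t0.png")[110:290,90:430]
cv2.imwrite("pics/st.png",cv2.resize(np.vstack([a,b]),None,fx=1.66,fy=1.66,interpolation=2))
E
```

```text
(no output)
```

View pics/st.png

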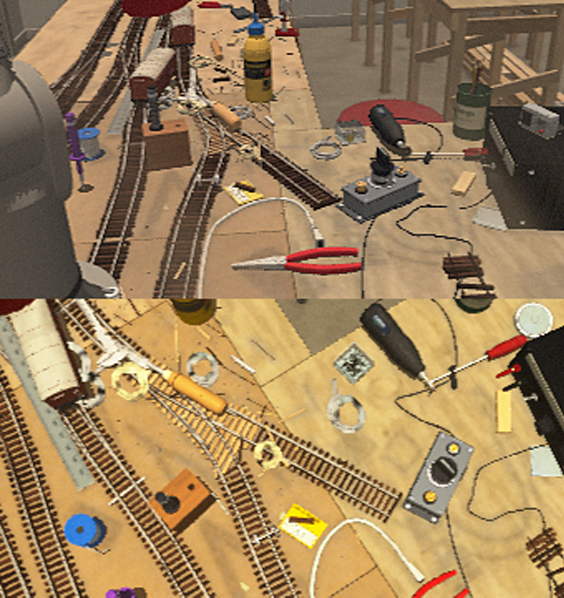

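The top view shows the fuse unit near (355,216), with brass parts near (363,200) and (349,229). The black pen is in the block near (192,233). The purple look-alike is near (165,287), so I won't touch it. Next I'll measure and zoom in on the brass parts.

```bash
python3 - <<'E'
from h import *
im=cv2.imread("pics/t0.png"); s=cv2.imread("pics/s0.png")
a=cv2.resize(im[180:255,315:395],None,fx=5,fy=5,interpolation=2)
b=cv2.resize(s[210:270,300:380],None,fx=5,fy=5,interpolation=2)
c=cv2.resize(im[205:265,165:245],None,fx=5,fy=5,interpolation=2)
d=cv2.resize(s[175:235,180:260],None,fx=5,fy=5,interpolation=2)
cv2.imwrite("pics/u.png",np.hstack([np.vstack([a[:300],b]),np.vstack([c,d])]))
cv2.imwrite("pics/u.png",np.hstack([np.vstack([a[:300],b]),np.vstack([c,d])]))
for n,p,z in(("carr",(357,214),.085),("e1",(363,200),.055),("e2",(349,229),.052),("pen top",(192,230),.12)): print(n,atz("top",p,z))
for q in("fuse_unit","pen_stand"):
    bot.read_camera("top")
    r=bot.outline_of("top",q)[0]; m=r["pixels"].astype(np.uint8)
    ct=max(cv2.findContours(m,0,2)[0],key=cv2.contourArea); print(q,cv2.minAreaRect(ct),atz("top",r["position"],.04))
E
```

```text
carr [ 0.46445889 -0.33780276  0.085     ]
e1 [ 0.50785218 -0.36276475  0.055     ]
e2 [ 0.43019696 -0.31884522  0.052     ]
pen top [0.43665843 0.09179655 0.12      ]
fuse_unit ((354.29998779296875, 217.39999389648438), (24.149532318115234, 51.42955780029297), 26.56505012512207) [ 0.46066138 -0.32959157  0.04      ]
pen_stand ((199.86070251464844, 231.8180694580078), (26.992876052856445, 31.962848663330078), 46.84760665893555) [0.44951783 0.08213257 0.04      ]
```

View pics/u.png

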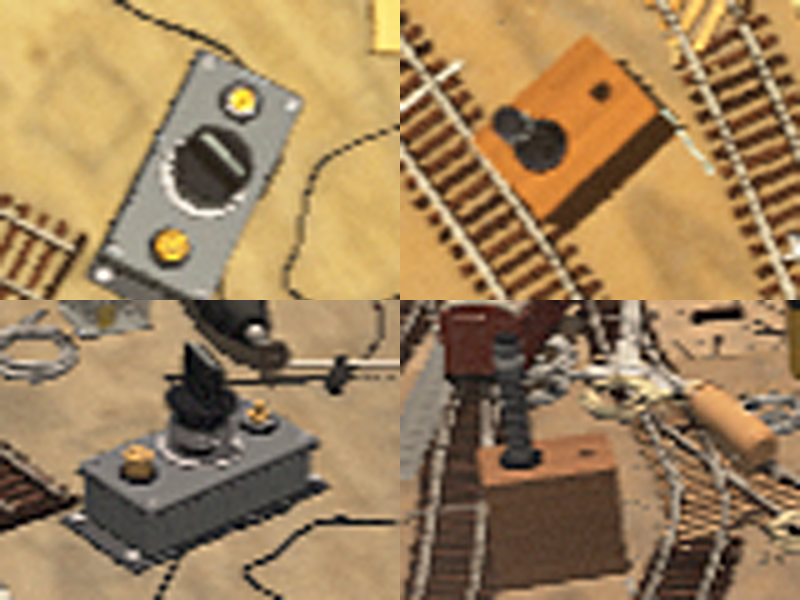

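The stud is the flat round one nearer the robot, at top (349,229) and scene (327,242). The part at top (363,200) and scene (352,232) has the nut and thread, so it is the terminal. The bar lies at about 41° and the unit's y axis at about -29.5°, which matches the 70° turn. I'll confirm this with the wrist camera while hovering.

drive_tool:
  commands:
    - {"hand":1,"translation":[60,-40,60],"angular":[0,0,-0.15]}
    - {"hand":1,"translation":[308,-430,60],"angular":[0,0,-1.0]}
    - {"hand":1,"translation":[308,-430,60],"angular":[0,0,-1.0]}
    - {"hand":1,"translation":[308,-430,60],"angular":[0,0,-1.0]}
    - {"hand":1,"translation":[308,-430,60],"angular":[0,0,-1.0]}
    - {"hand":1,"translation":[308,-430,60],"angular":[0,0,-1.0]}
    - {"hand":1,"translation":[308,-430,60],"angular":[0,0,-1.0]}
    - {"hand":1,"translation":[308,-430,60],"angular":[0,0,-1.0]}
    - {"hand":1,"translation":[308,-430,60],"angular":[0,0,-1.0]}
    - {"hand":1,"translation":[308,-430,60],"angular":[0,0,-1.0]}

```text
t: 2.35
eef_pos: [0.5523, 0.1952, 0.3059]
tool_rot: [0.001, 0.635, 0.773, 0.0]
contact_force: [-1.1, 0.9, -0.6]
gripper_width: 0.998
grasp_force: 0.0
```

drive_tool:
  commands:
    - {"hand":1,"translation":[-20,-150,0],"angular":[0,0,-0.3]}
    - {"hand":1,"translation":[-40,-300,0],"angular":[0,0,-0.8]}
    - {"hand":1,"translation":[-88,-533,0],"angular":[0,0,-1.06]}
    - {"hand":1,"translation":[-88,-533,0],"angular":[0,0,-1.06]}
    - {"hand":1,"translation":[-88,-533,0],"angular":[0,0,-1.06]}
    - {"hand":1,"translation":[-88,-533,0],"angular":[0,0,-1.06]}
    - {"hand":1,"translation":[-88,-533,0],"angular":[0,0,-1.06]}
    - {"hand":1,"translation":[-88,-533,0],"angular":[0,0,-1.06]}
    - {"hand":1,"translation":[-88,-533,0],"angular":[0,0,-1.06]}
    - {"hand":1,"translation":[-88,-533,0],"angular":[0,0,-1.06]}
    - {"hand":1,"translation":[-88,-533,0],"angular":[0,0,-1.06]}
    - {"hand":1,"translation":[-88,-533,0],"angular":[0,0,-1.06]}

```text
t: 3.85
eef_pos: [0.4631, -0.3309, 0.3052]
tool_rot: [-0.0, 0.936, 0.351, 0.0]
contact_force: [-0.7, -0.1, -0.0]
gripper_width: 0.996
grasp_force: 0.0
```

```bash
python3 - <<'E'
from h import *
o=bot.get_obs(); print(o["eef_pos"],o["tool_rot"],o["q"])
m=bot.camera_model("wrist"); im=save("wrist","w1"); np.save("w1m.npy",m,allow_pickle=True)
print(m)
for q in("fuse_unit","carrier_grip","test_stud"):
    print(q,[(np.round(r["position"],1).tolist(),round(r["score"],2)) for r in bot.find_in("wrist",q)])
for P in((.4645,-.338,.099),(.430,-.319,.052),(.508,-.363,.055)): print(proj("wrist",P,m))
E
```

```text
[ 0.46307977 -0.3309399   0.30515204] [-4.45735406e-04  9.36253367e-01  3.51325144e-01  2.76937583e-04] [-0.1427332   0.3174      0.83299855  1.78150137 -0.25618172  1.15548549
 -0.08270741]
{'fx': 370.1072130045265, 'fy': 370.1072130045265, 'cx': 279.9268631156839, 'cy': 211.20901840421044, 'view': array([[ 6.57945715e-01, -7.53064962e-01,  7.73924698e-04,
        -5.54270262e-01],
       [ 7.17865198e-01,  6.26880823e-01, -3.02803552e-01,
        -6.70910000e-02],
       [ 2.27545587e-01,  1.99783873e-01,  9.53052679e-01,
        -4.76037629e-01],
       [ 0.00000000e+00,  0.00000000e+00,  0.00000000e+00,
         1.00000000e+00]])}
fuse_unit [([288.2, 165.8], 0.66)]
carrier_grip [([294.7, 174.7], 0.75)]
test_stud [([291.2, 162.3], 0.71)]
[286.34614468 184.81895059]
[250.60465381 186.806321  ]
[331.83384979 159.30078866]
```

View pics/w1.png

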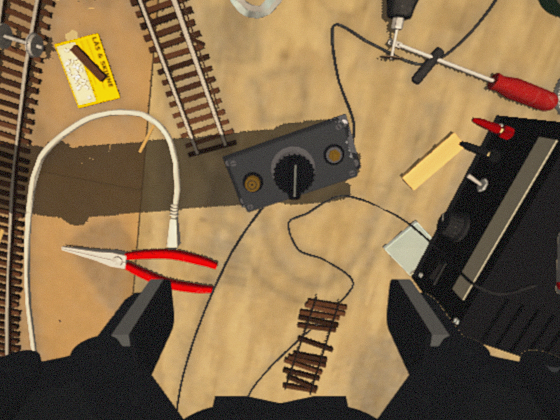

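The wrist view shows the ringed stud at (253,184), the terminal at (334,155) and the bar near (295,180). I'll enlarge it to confirm and measure.

```bash
python3 - <<'E'
import cv2,numpy as np
im=cv2.imread("pics/w1.png")[105:220,215:365]
cv2.imwrite("pics/w1c.png",cv2.convertScaleAbs(cv2.resize(im,None,fx=5,fy=5,interpolation=2),alpha=2.2))
E
```

```text
(no output)
```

View pics/w1c.png

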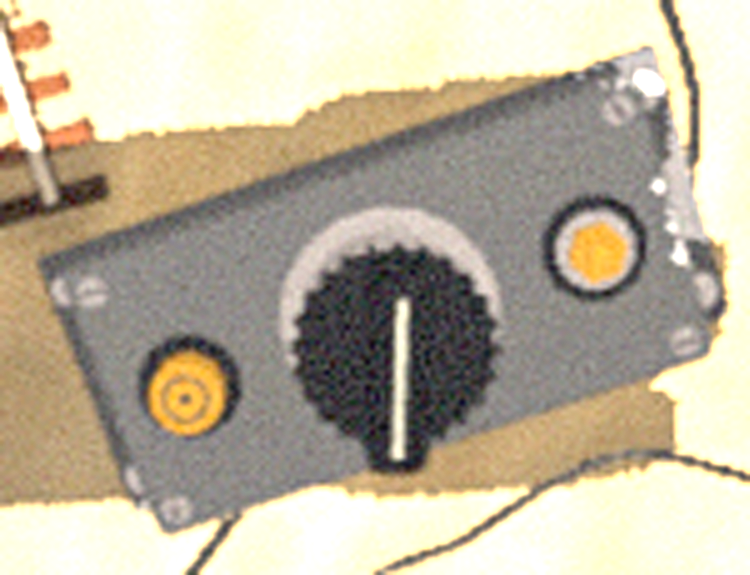

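The ringed stud with its centre mark is at wrist (252.0,184.4). The nut-ringed terminal is at (334.4,155). The knob's white line runs from (295.4,164.6) to (294.6,197).

```bash
python3 - <<'E'
from h import *
m=np.load("w1m.npy",allow_pickle=True).item()
f=lambda p,z:atz("wrist",(215+p[0]/5,105+p[1]/5),z,m)
s=f((185,397),.052);t=f((597,250),.055);a=f((402,298),.099);b=f((398,460),.099);d=f((398,340),.073)
# unit corners top z=.038
c=[f(p,.038) for p in((45,262),(168,525),(705,350),(645,50))]
print(s,t,np.linalg.norm(t-s),(s+t)/2,"bar",(a+b)/2,np.linalg.norm(a-b),np.degrees(np.arctan2(*(a-b)[1::-1])))
print(np.degrees(np.arctan2(*(t-s)[1::-1])),np.mean(c,0))
o=bot.get_obs()
print("bar-TCP",(a+b)/2-o["eef_pos"])
from scipy.spatial.transform import Rotation as R
q=o["tool_rot"];M=R.from_quat([q[1],q[2],q[3],q[0]]).as_matrix(); print(M[:,1],M[:,2],np.degrees(np.arctan2(M[1,1],M[0,1])))
print("tri stud",tri((349,229),"top",(327.4,241),"scene"))
E
```

```text
[ 0.43298271 -0.31843762  0.052     ] [ 0.51293952 -0.36192654  0.055     ] 0.09106798267696899 [ 0.47296112 -0.34018208  0.0535    ] bar [ 0.47246731 -0.34163958  0.099     ] 0.030655755838462136 40.46649846966806
-28.541997460617782 [ 0.47471802 -0.33919388  0.038     ]
bar-TCP [ 0.0099094  -0.00966854 -0.20634121]
[ 6.56677752e-01 -7.54171285e-01 -5.25127189e-05] [ 2.96508820e-04  3.27808104e-04 -9.99999902e-01] -48.95301116602563
tri stud (array([ 0.43014019, -0.31879406,  0.05248347]), np.float64(5.7240075835502734e-05))
```

drive_tool:
  commands:
    - {"hand":0.5,"translation":[9.5,-10.5,-50],"angular":[0,0,0]}
    - {"hand":0.5,"translation":[9.5,-10.5,-110],"angular":[0,0,0]}
    - {"hand":0.5,"translation":[9.5,-10.5,-160],"angular":[0,0,0]}
    - {"hand":0.5,"translation":[9.5,-10.5,-195],"angular":[0,0,0]}
    - {"hand":0.5,"translation":[9.5,-10.5,-215],"angular":[0,0,0]}
    - {"hand":0.5,"translation":[9.5,-10.5,-215],"angular":[0,0,0]}
    - {"hand":0,"translation":[9.5,-10.5,-215],"angular":[0,0,0]}
    - {"hand":0,"translation":[9.5,-10.5,-215],"angular":[0,0,0]}
    - {"hand":0,"translation":[9.5,-10.5,-215],"angular":[0,0,0]}
    - {"hand":0,"translation":[9.5,-10.5,-215],"angular":[0,0,0]}
  force: 60

```text
t: 5.3
eef_pos: [0.4712, -0.3426, 0.0908]
tool_rot: [-0.001, 0.937, 0.35, 0.0]
contact_force: [-3.0, 4.1, 2.1]
gripper_width: 0.124
grasp_force: 63.1
```

drive_tool:
  commands:
    - {"hand":0,"translation":[-0.5,0.6,-3],"angular":[0,0,0]}
    - {"hand":0,"translation":[-0.5,0.6,-6],"angular":[0,0,0]}
    - {"hand":0,"translation":[-0.5,0.6,-8.5],"angular":[0,0,0]}
    - {"hand":0,"translation":[-0.5,0.6,-8.5],"angular":[0,0,0]}
    - {"hand":0,"translation":[-0.5,0.6,-8.5],"angular":[0,0,0]}

```text
t: 5.92
eef_pos: [0.4713, -0.3428, 0.083]
tool_rot: [-0.0, 0.937, 0.35, 0.001]
contact_force: [-6.0, 5.7, 15.1]
gripper_width: 0.122
grasp_force: 65.0
```

drive_tool:
  commands:
    - {"hand":0,"translation":[0,0,-0.5],"angular":[0,0,-0.12]}
    - {"hand":0,"translation":[0,0,-0.5],"angular":[0,0,-0.26]}
    - {"hand":0,"translation":[0,0,-0.5],"angular":[0,0,-0.4]}
    - {"hand":0,"translation":[0,0,-0.5],"angular":[0,0,-0.54]}
    - {"hand":0,"translation":[0,0,-0.5],"angular":[0,0,-0.68]}
    - {"hand":0,"translation":[0,0,-0.5],"angular":[0,0,-0.82]}
    - {"hand":0,"translation":[0,0,-0.5],"angular":[0,0,-0.96]}
    - {"hand":0,"translation":[0,0,-0.5],"angular":[0,0,-1.1]}
    - {"hand":0,"translation":[0,0,-0.5],"angular":[0,0,-1.18]}
    - {"hand":0,"translation":[0,0,-0.5],"angular":[0,0,-1.24]}
    - {"hand":0,"translation":[0,0,-0.5],"angular":[0,0,-1.24]}
    - {"hand":0,"translation":[0,0,-0.5],"angular":[0,0,-1.24]}

```text
t: 7.42
eef_pos: [0.4709, -0.3407, 0.0829]
tool_rot: [-0.003, 0.966, -0.259, -0.001]
contact_force: [-7.8, 13.9, 26.8]
gripper_width: 0.124
grasp_force: 66.7
```

```bash
python3 - <<'E'
from h import *
o=bot.get_obs(); print(o["torque"],o["contact_force"],o["tool_rot"],o["q"],2*np.degrees(np.arctan2(o["tool_rot"][2],o["tool_rot"][1]))-90)
E
```

```text
[3.20771743 1.9385114  0.05259365] [-7.82198275 13.93911452 26.77425724] [-2.83544965e-03  9.65856264e-01 -2.59061815e-01 -7.83178001e-04] [-0.14056803  0.7548005   0.94787202  1.95183341 -0.81446591  0.8793685
 -0.84635838] -120.02893472867486
```

drive_tool:
  commands:
    - {"hand":0,"translation":[0,0,2],"angular":[0,0,0]}
    - {"hand":0,"translation":[0,0,4],"angular":[0,0,0]}
    - {"hand":0,"translation":[0,0,6.5],"angular":[0,0,0]}
    - {"hand":0,"translation":[0,0,6.5],"angular":[0,0,0]}

```text
t: 7.92
eef_pos: [0.4706, -0.3403, 0.0872]
tool_rot: [-0.002, 0.966, -0.259, -0.002]
contact_force: [-3.1, 8.9, 3.6]
gripper_width: 0.125
grasp_force: 63.3
```

drive_tool:
  commands:
    - {"hand":0.4,"translation":[0,0,6],"angular":[0,0,0]}
    - {"hand":0.5,"translation":[0,0,6],"angular":[0,0,0]}
    - {"hand":0.6,"translation":[0,0,6],"angular":[0,0,0]}
    - {"hand":1,"translation":[0,0,60],"angular":[0,0,0]}
    - {"hand":1,"translation":[0,0,120],"angular":[0,0,0]}
    - {"hand":1,"translation":[0,0,180],"angular":[0,0,0]}
    - {"hand":1,"translation":[0,0,215],"angular":[0,0,0]}
    - {"hand":1,"translation":[0,0,215],"angular":[0,0,0]}

```text
t: 8.93
eef_pos: [0.472, -0.3443, 0.3055]
tool_rot: [0.001, 0.966, -0.26, 0.003]
contact_force: [0.6, -0.8, -1.6]
gripper_width: 0.998
grasp_force: 0.0
```

```bash
python3 - <<'E'
from h import *
o=bot.get_obs(); print(o["eef_pos"],o["contact_force"],o["q"])
m=bot.camera_model("wrist"); im=save("wrist","w2"); np.save("w2m.npy",m,allow_pickle=True)
p=proj("wrist",(.472,-.341,.06),m); print(p)
x,y=[int(v) for v in p]; x0=max(x-75,0);y0=max(y-58,0); print(x0,y0)
cv2.imwrite("pics/w2c.png",cv2.convertScaleAbs(cv2.resize(im[y0:y0+115,x0:x0+150,::-1],None,fx=5,fy=5,interpolation=2),alpha=1.8))
E
```

```text
[ 0.47200018 -0.34426439  0.30554348] [ 0.63932896 -0.82945072 -1.55099786] [-0.33904991  0.52691661  1.24560865  1.76109212 -0.52998319  1.23882686
 -1.05049318]
[276.62142636 175.76462807]
201 117
```

View pics/w2c.png

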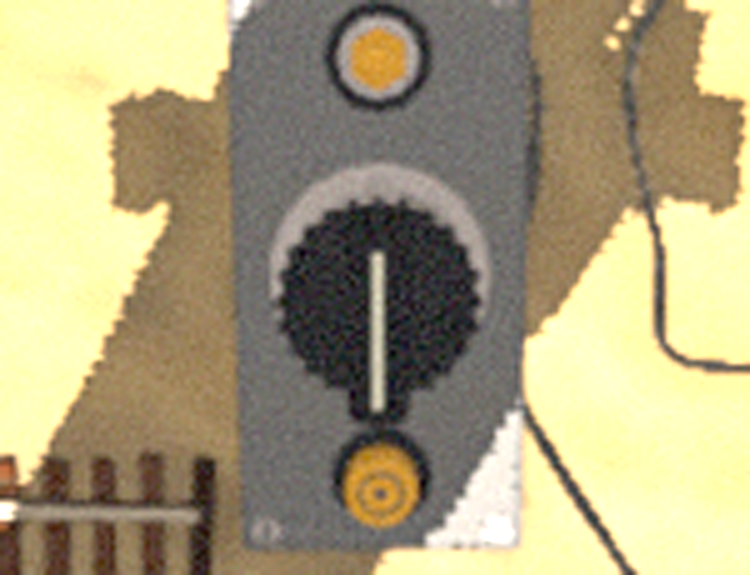

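The bar now lies along the unit and stays 3.5 mm down, so the carrier is locked. The stud shows at wrist (277,215.6). Next is the pen.

```bash
python3 - <<'E'
from h import *
m=np.load("w2m.npy",allow_pickle=True).item()
g=lambda p,z:atz("wrist",(201+p[0]/5,117+p[1]/5),z,m)
print("stud",g((380,493),.052),"bar",(g((377,252),.0955)+g((376,408),.0955))/2,"term",g((377,57),.055))
print("pen top",atz("top",(187.2,229.2),.163),tri((187.2,229.2),"top",(201.4,183),"scene"))
print("guard",atz("top",(193,234),.0805),tri((193,234),"top",(204,206),"scene"))
E
```

```text
stud [ 0.43233037 -0.31826002  0.052     ] bar [ 0.47230248 -0.34121049  0.0955    ] term [ 0.51302704 -0.36460958  0.055     ]
pen top [0.43237309 0.09493172 0.163     ] (array([0.43252432, 0.09502234, 0.16230923]), np.float64(0.00013592023005956963))
guard [0.43215271 0.09713511 0.0805    ] (array([0.43199573, 0.09623926, 0.08325558]), np.float64(0.000864343983119119))
```

drive_tool:
  commands:
    - {"hand":1,"translation":[15,60,5],"angular":[0,0,0.15]}
    - {"hand":1,"translation":[28,200,15],"angular":[0,0,1.0]}
    - {"hand":1,"translation":[28,200,15],"angular":[0,0,1.0]}
    - {"hand":1,"translation":[28,200,15],"angular":[0,0,1.0]}
    - {"hand":1,"translation":[-39,440,15],"angular":[0,0,2.2]}
    - {"hand":1,"translation":[-39,440,15],"angular":[0,0,2.2]}
    - {"hand":1,"translation":[-39,440,15],"angular":[0,0,2.2]}
    - {"hand":1,"translation":[-39,440,15],"angular":[0,0,2.2]}
    - {"hand":1,"translation":[-39,440,15],"angular":[0,0,2.2]}
    - {"hand":1,"translation":[-39,440,15],"angular":[0,0,2.2]}
    - {"hand":1,"translation":[-39,440,15],"angular":[0,0,2.2]}
    - {"hand":1,"translation":[-39,440,15],"angular":[0,0,2.2]}

```text
t: 10.48
eef_pos: [0.4312, 0.0973, 0.3169]
tool_rot: [0.0, 0.686, 0.727, -0.001]
contact_force: [0.0, 0.0, -1.0]
gripper_width: 1.001
grasp_force: 0.0
```

```bash
python3 - <<'E'
from h import *
o=bot.get_obs(); print(o["eef_pos"],o["tool_rot"],o["q"],o["contact_force"])
m=bot.camera_model("wrist"); im=save("wrist","w3"); np.save("w3m.npy",m,allow_pickle=True)
for q in("pen","pen_stand"):
    print(q,[(np.round(r["position"],1).tolist(),round(r["score"],2)) for r in bot.find_in("wrist",q)])
for z in(.163,.0805): print(proj("wrist",(.4325,.0955,z),m))
E
```

```text
[0.43123598 0.09725065 0.3168954 ] [ 1.84953015e-04  6.86188439e-01  7.27423301e-01 -8.56137078e-04] [-1.71721309 -0.20245836  1.2523531   2.03797298  0.2092881   1.17719036
 -0.49429391] [ 0.04194721  0.03784562 -0.99482422]
pen [([282.2, 175.2], 0.83), ([131.6, 85.2], 0.6)]
pen_stand [([300.4, 183.0], 0.76)]
[281.82949705 197.537931  ]
[281.33556739 175.23824856]
```

View pics/w3.png

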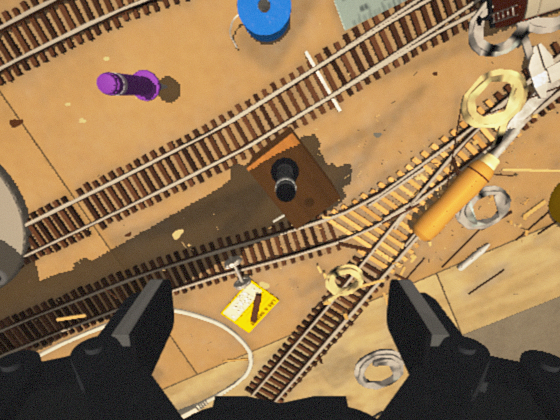

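The black pen is in its block near (285,180), and the purple look-alike is at (131,85). The black one fits, and this crop should confirm it and give the position.

```bash
python3 - <<'E'
import cv2,numpy as np
im=cv2.imread("pics/w3.png")[130:230,225:350]
cv2.imwrite("pics/w3c.png",cv2.convertScaleAbs(cv2.resize(im,None,fx=6,fy=6,interpolation=2),alpha=2.5))
E
```

```text
(no output)
```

View pics/w3c.png

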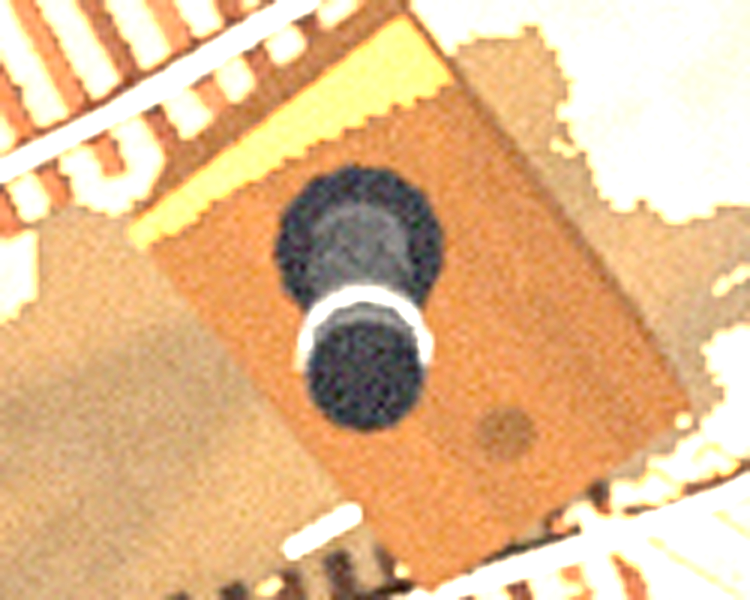

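```bash
python3 - <<'E'
from h import *
m=np.load("w3m.npy",allow_pickle=True).item()
g=lambda p,z:atz("wrist",(225+p[0]/6,130+p[1]/6),z,m)
a,b=g((366,375),.163),g((358,248),.0805)
print(a,b,((a+b)/2-bot.get_obs()["eef_pos"])*1000)
E
```

```text
[0.43553663 0.09980959 0.163     ] [0.43559182 0.09966918 0.0805    ] [   4.23509067    2.21948011 -195.41014872]
```

drive_tool:
  commands:
    - {"hand":1,"translation":[4.5,2.5,-40],"angular":[0,0,0]}
    - {"hand":1,"translation":[4.5,2.5,-90],"angular":[0,0,0]}
    - {"hand":1,"translation":[4.5,2.5,-140],"angular":[0,0,0]}
    - {"hand":0.7,"translation":[4.5,2.5,-180],"angular":[0,0,0]}
    - {"hand":0.5,"translation":[4.5,2.5,-204],"angular":[0,0,0]}
    - {"hand":0.5,"translation":[4.5,2.5,-204],"angular":[0,0,0]}
  force: 40

```text
t: 11.38
eef_pos: [0.3772, 0.0859, 0.1772]
tool_rot: [0.01, 0.689, 0.724, 0.015]
contact_force: [-0.2, -1.2, -0.0]
gripper_width: 0.5
grasp_force: 0.0
```

```bash
python3 - <<'E'
from h import *
o=bot.get_obs(); print(o["eef_pos"],o["tool_rot"],o["q"],o["contact_force"])
E
```

```text
[0.37720039 0.08587105 0.17721238] [0.01018573 0.68925606 0.72429557 0.01477332] [-1.96164819 -0.33541496  1.45384703  2.34325011  0.46176958  0.85773571
 -0.76773009] [-0.15672166 -1.1766925  -0.01343856]
```

The arm ran into its q2 and q3 limits because the elbow has swivelled, and it stopped short of the pen without touching it. I'll fit a kinematic model from the recorded poses, so I can plan how to unwind the elbow.

```bash
cat > k.py <<'E'
import numpy as np, itertools
from scipy.spatial.transform import Rotation as R
D=[([-1.31213106,0.47784164,0.0223346,1.55647414,-0.01147952,1.10929672,-0.08311179],[.2418614,.62956008,.24428817],[-9.40054864e-05,.182345004,.983234156,-9.41136777e-04]),
([-0.1427332,0.3174,0.83299855,1.78150137,-0.25618172,1.15548549,-0.08270741],[.46307977,-.3309399,.30515204],[-4.45735406e-04,.936253367,.351325144,2.76937583e-04]),
([-0.14056803,0.7548005,0.94787202,1.95183341,-0.81446591,0.8793685,-0.84635838],[.4709,-.3407,.0829],[-2.83544965e-03,.965856264,-.259061815,-7.83178001e-04]),
([-0.33904991,0.52691661,1.24560865,1.76109212,-0.52998319,1.23882686,-1.05049318],[.47200018,-.34426439,.30554348],[.001,.966,-.26,.003]),
([-1.71721309,-0.20245836,1.2523531,2.03797298,0.2092881,1.17719036,-0.49429391],[.43123598,.09725065,.3168954],[1.84953015e-04,.686188439,.727423301,-8.56137078e-04]),
([-1.96164819,-0.33541496,1.45384703,2.34325011,0.46176958,0.85773571,-0.76773009],[.37720039,.08587105,.17721238],[.01018573,.68925606,.72429557,.01477332])]
Q=np.array([d[0] for d in D]);P=np.array([d[1] for d in D]);W=[R.from_quat(np.roll(d[2],-1)) for d in D]
AX="zyzyzyz"
def rots(q,s):
    r=R.identity(); out=[]
    for a,x,k in zip(AX,q,s): r=r*R.from_euler(a,k*x); out.append(r)
    return out
if __name__=="__main__":
    res=[]
    for s in itertools.product((1,-1),repeat=7):
        if s[1]<0: continue
        # W = Rz(b) * rots * C : solve b, C by scan
        F=[rots(q,s)[-1] for q in Q]
        for b in np.linspace(-np.pi,np.pi,73):
            B=R.from_euler("z",b); C=R.concatenate([(B*f).inv()*w for f,w in zip(F,W)]); m=C.mean()
            res.append((np.max((m.inv()*C).magnitude()),s,b,m.as_rotvec()))
    res.sort(key=lambda r:r[0])
    for r in res[:6]: print(r)
E
python3 k.py
```

```text
(np.float64(0.0007856819411442107), (-1, 1, -1, 1, -1, 1, -1), np.float64(0.0), array([-1.21027463e-04,  8.19628915e-05,  1.57088219e+00]))
(np.float64(0.002599440648115803), (-1, 1, -1, 1, -1, 1, -1), np.float64(-0.08726646259971638), array([-3.38190349e-04,  4.75282040e-04,  1.48362561e+00]))
(np.float64(0.002851035690674998), (-1, 1, -1, 1, -1, 1, -1), np.float64(0.08726646259971638), array([ 1.01538493e-04, -3.20958205e-04,  1.65813873e+00]))
(np.float64(0.00531736948818836), (-1, 1, -1, 1, -1, 1, -1), np.float64(-0.1745329251994332), array([-5.50097543e-04,  8.59261895e-04,  1.39636892e+00]))
(np.float64(0.005568358627955559), (-1, 1, -1, 1, -1, 1, -1), np.float64(0.17453292519943275), array([ 3.29668853e-04, -7.33768741e-04,  1.74539528e+00]))
(np.float64(0.008025775285754138), (-1, 1, -1, 1, -1, 1, -1), np.float64(-0.2617993877991496), array([-7.56883532e-04,  1.23414216e-03,  1.30911205e+00]))
```

```bash
cat >> k.py <<'E'
S=(-1,1,-1,1,-1,1,-1)
CM=R.from_euler("z",np.pi/2)
cols=[(0,1),(0,2),(0,1),(0,2),(0,1),(0,2)]
def regr(q):
    rs=rots(q,S); A=[np.array([[0],[0],[1.]])]
    for r,c in zip(rs[:6],cols): A.append(r.as_matrix()[:,list(c)])
    return np.hstack(A)
A=np.vstack([regr(q) for q in Q]); y=P.ravel()
X=np.linalg.solve(A.T@A+1e-6*np.eye(13),A.T@y)
def fk(q): return regr(q)@X, rots(q,S)[-1]*CM
def jac(q):
    p0,r0=fk(q);J=np.zeros((6,7));e=1e-5
    for i in range(7):
        d=np.array(q,float);d[i]+=e;p,r=fk(d);J[:3,i]=(p-p0)/e;J[3:,i]=(r*r0.inv()).as_rotvec()/e
    return J
LO=np.array([-2.96,-.34,-1.41,.24,-1.37,.17,-2.96]);HI=np.array([2.96,2.1,1.46,2.44,4.51,1.92,2.96])
def go(q,rows,lam=0.0,lw=1.0,n=8):
    """rows: (dx,dy,dz mm, yaw rad) straight segments from pose at q"""
    q=np.array(q,float);p0,r0=fk(q);t0=np.zeros(4);Wt=np.diag([1,1,1,lw,lw,lw])
    for row in rows:
        row=np.array(row,float);k=max(1,int(np.linalg.norm(row[:3]-t0[:3])/5),int(abs(row[3]-t0[3])/.02))
        for u in np.linspace(0,1,k+1)[1:]:
            t=t0+(row-t0)*u;p,r=fk(q)
            e=np.r_[p0+t[:3]/1000-p,(R.from_euler("z",t[3])*r0*r.inv()).as_rotvec()]
            J=jac(q); q=q+J.T@np.linalg.solve(J@J.T+lam*np.eye(6),e)
        t0=row
    return q
E
python3 - <<'E'
from k import *
print(np.round(X,4),np.round((A@X-y)*1000,1))
q=go(Q[0],[(60,-40,60,-.15),(308,-430,60,-1.0),(288,-580,60,-1.3),(268,-730,60,-1.8),(220,-963,60,-2.06)]);print(np.round(q,3),np.round(Q[1],3))
q=go(Q[3],[(15,60,5,.15),(28,200,15,1.0),(-39,440,15,2.2)]);print(np.round(q,3),np.round(Q[4],3))
q=go(Q[2],[(0,0,6,0),(0,0,221,0)]);print(np.round(q,3),np.round(Q[3],3))
E
```

```text
[ 2.838e-01  3.000e-04 -3.060e-02 -3.000e-04  5.419e-01  3.000e-04
 -3.120e-02  2.000e-04  4.724e-01 -3.000e-04 -5.000e-04  2.000e-04
  3.099e-01] [-0.  0.  0. -0. -0. -0.  0.  0. -0. -0.  0.  0.  0. -0. -0. -0.  0.  0.]
[-0.131  0.318  0.824  1.78  -0.254  1.155 -0.084] [-0.143  0.317  0.833  1.782 -0.256  1.155 -0.083]
[-1.199 -0.042  0.844  2.021  0.028  1.146 -0.264] [-1.717 -0.202  1.252  2.038  0.209  1.177 -0.494]
[-0.34   0.528  1.245  1.764 -0.532  1.246 -1.049] [-0.339  0.527  1.246  1.761 -0.53   1.239 -1.05 ]
```

```bash
cat > sim.py <<'E'
from k import *
def simrows(q,rows,sub=3):
    """rows (dx,dy,dz mm,yaw) shift from start pose, capped per row; returns q, min limit margin, max joint frac"""
    q=np.array(q,float);p0,r0=fk(q);cur=np.zeros(4);mg=9;
    for row in rows:
        d=np.array(row,float)-cur;L=np.linalg.norm(d[:3]);d[:3]*=min(1,60/max(L,1e-9));d[3]=np.clip(d[3],-.18,.18);q0=q
        for i in range(sub):
            t=cur+d*(i+1)/sub;p,r=fk(q)
            e=np.r_[p0+t[:3]/1000-p,(R.from_euler("z",t[3])*r0*r.inv()).as_rotvec()]
            q=q+np.linalg.pinv(jac(q))@e
        cur=cur+d; mg=min(mg,np.min(np.r_[q-LO,HI-q]))
        if mg<0: break
    return q,mg,cur
E
python3 - <<'E'
from sim import *
q,mg,_=simrows(Q[3],[(15,60,5,.15)]+[(28,200,15,1.)]*3+[(-39,440,15,2.2)]*8,sub=4);print(np.round(q,3),np.round(Q[4],3))
# from pen hover: options
rng=np.random.default_rng(0); import time
t=time.time(); best=[]
p0=fk(Q[5])[0]; y0=0
def rel(x,y,z,w): return ((x-p0[0])*1000,(y-p0[1])*1000,(z-p0[2])*1000,w)
while time.time()-t<400:
    rows=[rel(.377,.086,.32,0)]*3
    n=rng.integers(1,3);w=0;last=(.377,.086,.32,0)
    wps=[]
    for i in range(n):
        r=rng.uniform(.45,.8);az=rng.uniform(-.5,1.1);w=rng.uniform(-2.5,2.5)
        wps.append(np.round([r*np.cos(az),r*np.sin(az),rng.choice([.25,.32,.4]),w],2))
    wps.append(np.round([.4355,.0995,.30,rng.uniform(-1.6,1.6)],4)); wps[-1][3]=round(wps[-1][3],1)
    for a in wps:
        k=int(max(np.hypot(a[0]-last[0],a[1]-last[1])/.06,abs(a[3]-last[3])/.18))+1
        rows+= [rel(*a)]*k; last=a
    if len(rows)>45: continue
    q,mg,_=simrows(Q[5]*.999,rows,sub=1)
    if mg<0.0: continue
    q2,m2,_=simrows(q,[(0,0,-50*i,0) for i in(1,2,3)]+[(0,0,-187,0)]*2,sub=1)
    best.append((min(m2,mg+.1)-.003*len(rows),m2,mg,len(rows),[list(map(float,x)) for x in wps],np.round(q,2).tolist()))
best.sort(key=lambda b:-b[0]); print(len(best))
for b in best[:6]: print(b)
E
```

```text
[-1.643 -0.16   1.216  2.031  0.158  1.169 -0.459] [-1.717 -0.202  1.252  2.038  0.209  1.177 -0.494]
0
```

drive_tool:
  commands:
    - {"hand":1,"translation":[0,0,60],"angular":[0,0,0]}
    - {"hand":1,"translation":[0,0,120],"angular":[0,0,0]}
    - {"hand":1,"translation":[20,0,160],"angular":[0,0,0]}
    - {"hand":1,"translation":[60,0,160],"angular":[0,0,0]}

```text
t: 11.88
eef_pos: [0.4404, 0.0885, 0.342]
tool_rot: [0.01, 0.688, 0.726, 0.02]
contact_force: [1.2, 0.0, -1.6]
gripper_width: 1.0
grasp_force: 0.0
```

```bash
cat > search.py <<'E'
from sim import *
from station import bot
import time
o=bot.get_obs(); q0=o["q"]; print(o["eef_pos"],np.round(q0,3),fk(q0)[0])
rng=np.random.default_rng(0); t=time.time(); best=[]
p0=fk(q0)[0]
def rel(a): return tuple((np.array(a[:3])-p0)*1000)+(a[3],)
N=0;fails=[]
while time.time()-t<420:
    rows=[];last=np.r_[p0,0];wps=[]
    for i in range(rng.integers(1,3)):
        r=rng.uniform(.45,.8);az=rng.uniform(-.5,1.1)
        wps.append(np.round([r*np.cos(az),r*np.sin(az),rng.choice([.25,.32,.4]),rng.uniform(-2.5,2.5)],2))
    wps.append(np.array([.4355,.0995,.30,round(rng.uniform(-1.6,1.6),1)]))
    for a in wps:
        k=int(max(np.linalg.norm(a[:3]-last[:3])/.06,abs(a[3]-last[3])/.18))+1
        rows+=[rel(a)]*k; last=a
    if len(rows)>45: continue
    N+=1
    q,mg,_=simrows(q0,rows,sub=1); fails.append(mg)
    if mg<0.0: continue
    q2,m2,_=simrows(q,[(0,0,-50*i,0) for i in(1,2,3)]+[(0,0,-187,0)]*2,sub=1)
    best.append((min(m2,mg+.1)-.003*len(rows),m2,mg,len(rows),[list(map(float,x)) for x in wps],np.round(q,2).tolist()))
best.sort(key=lambda b:-b[0]); print(N,len(best),max(fails))
for b in best[:6]: print(b)
E
python3 search.py
```

```text
[0.44039468 0.08847645 0.34195137] [-1.538 -0.202  1.09   2.011  0.199  1.187 -0.47 ] [0.4402637  0.08841334 0.3419344 ]
7104 1460 0.28318336437403563
(np.float64(0.16558007317557058), np.float64(0.19558007317557058), np.float64(0.12815812629853127), 10, [[0.46, 0.07, 0.4, -0.7], [0.4355, 0.0995, 0.3, -1.6]], [-1.31, -0.01, 0.93, 2.05, 0.06, 1.1, -1.94])
(np.float64(0.16448941159435085), np.float64(0.19148941159435084), np.float64(0.19988662943010138), 9, [[0.38, 0.27, 0.32, -0.61], [0.4355, 0.0995, 0.3, -1.5]], [-1.36, -0.02, 0.99, 2.05, 0.07, 1.1, -1.85])
(np.float64(0.15911168664995512), np.float64(0.19365607850105127), np.float64(0.09211168664995512), 11, [[0.45, -0.08, 0.32, -1.25], [0.4355, 0.0995, 0.3, -1.5]], [-1.26, -0.01, 0.88, 2.05, 0.06, 1.1, -1.85])
(np.float64(0.15766699585019098), np.float64(0.17866699585019097), np.float64(0.22986646975193076), 7, [[0.45, 0.23, 0.4, -0.5], [0.4355, 0.0995, 0.3, -1.1]], [-1.46, -0.05, 1.07, 2.07, 0.09, 1.08, -1.48])
(np.float64(0.15732787177082577), np.float64(0.18132787177082577), np.float64(0.10917719691930841), 8, [[0.46, -0.08, 0.32, -0.6], [0.4355, 0.0995, 0.3, -1.1]], [-1.31, -0.03, 0.93, 2.06, 0.07, 1.08, -1.46])
(np.float64(0.15715419169198275), np.float64(0.17515419169198276), np.float64(0.1089317307293072), 6, [[0.44, 0.1, 0.4, -0.2], [0.4355, 0.0995, 0.3, -0.9]], [-1.38, -0.05, 0.99, 2.07, 0.09, 1.07, -1.27])
```

```bash
python3 - <<'E'
from sim import *
from station import bot
o=bot.get_obs();q0=o["q"]; print(o["eef_pos"],o["tool_rot"])
p0,r0=fk(q0); z=r0.as_matrix()[:,2]; print("tool z",z)
# upright target with yaw w
up=R.align_vectors([[0,0,-1]],[z])[0]
for w in(-.7,-.9,-1.1): print(w,(R.from_euler("z",w)*up).as_rotvec().round(3))
a=np.array([.440,.10,.40,-.2]);b=np.array([.4355,.0995,.30,-.9])
rel=lambda a:tuple((a[:3]-p0)*1000)+(a[3],)
print(rel(a),rel(b))
q,m,_=simrows(q0,[rel(a)]+[rel(b)]*6,sub=3);print(np.round(q,2),m)
q,m,_=simrows(q,[(0,0,-50,0),(0,0,-100,0)]+[(0,0,-187,0)]*3);print("grasp",np.round(q,2),m,fk(q)[0])
q,m,_=simrows(q,[(0,0,50,0),(0,0,100,0),(0,0,130,0)]);print("lift",np.round(q,2),m)
for w in(0,-.8,.8,-1.2):
    q2,m,_=simrows(q,[(30,-200,130,w/2)]*4+[(-3,-418,130,w)]*9); q3,m3,_=simrows(q2,[(0,0,-50,0)]*2+[(0,0,-86,0)]*3);print(w,np.round(q2,2),m,np.round(q3,2),m3)
E
```

```text
[0.44039468 0.08847645 0.34195137] [0.01040484 0.68754195 0.72579833 0.01986405]
tool z [ 0.04241837  0.01452705 -0.99899432]
-0.7 [ 0.001  0.046 -0.7  ]
-0.9 [ 0.006  0.046 -0.9  ]
-1.1 [ 0.01   0.046 -1.1  ]
(np.float64(-0.26370153340510294), np.float64(11.586661697402578), np.float64(58.06560295098379), np.float64(-0.2)) (np.float64(-4.763701533405107), np.float64(11.086661697402578), np.float64(-41.93439704901625), np.float64(-0.9))
[-1.4  -0.05  1.01  2.07  0.09  1.08 -1.28] 0.1219695460627731
grasp [-1.07  0.39  0.83  2.26 -0.43  0.63 -0.77] 0.17860696095662565 [0.4355 0.0995 0.113 ]
lift [-1.39  0.1   1.09  2.14 -0.07  0.92 -1.11] 0.21379275927625985
0 [-1.27 -0.33  1.49  1.83  0.36  1.31 -0.71] -0.02863235446889778 [-1.35 -0.37  1.57  1.91  0.41  1.22 -0.75] -0.11113651436306093
-0.8 [-1.29 -0.13  1.55  1.87  0.18  1.26 -1.4 ] -0.09412959179835068 [-1.45 -0.21  1.67  1.94  0.27  1.17 -1.49] -0.2054256142832629
0.8 [-1.3  -0.41  1.34  1.87  0.4   1.34 -0.14] -0.07045198008471365 [-1.36 -0.43  1.43  1.95  0.44  1.24 -0.16] -0.09017096344029246
-1.2 [-1.45 -0.19  1.66  1.86  0.25  1.27 -1.67] -0.20431508737555326 [-1.55 -0.26  1.73  1.93  0.33  1.19 -1.74] -0.2731717838773109
```

```bash
cat > opt.py <<'E'
from sim import *
from station import bot
import time
from multiprocessing import Pool,cpu_count
q0=bot.get_obs()["q"]; p0,r0=fk(q0)
def wp(v):
    out=[]
    for r,az,z,w in np.reshape(v[:-1],(-1,4)): out.append(np.array([r*np.cos(az),r*np.sin(az),z,w]))
    out.append(np.array([.4355,.0995,.30,v[-1]])); return out
def build(v):
    last=np.r_[p0,0];rows=[]
    for a in wp(v):
        k=int(max(np.linalg.norm(a[:3]-last[:3])/.06,abs(a[3]-last[3])/.18))+1
        rows+=[tuple((a[:3]-p0)*1000)+(a[3],)]*k; last=a
    return rows
def cost(v):
    rows=build(v)
    if len(rows)>80: return 9+len(rows)
    q,mg,_=simrows(q0,rows,sub=1)
    if mg<.06: return 5-mg
    return abs(q[2])+abs(q[4])*.3+.006*len(rows)
lo=np.array([.46,-.5,.25,-3]);hi=np.array([.85,1.15,.45,3])
def run(seed):
    rng=np.random.default_rng(seed);n=2+seed%2
    L=np.r_[np.tile(lo,n),-2];H=np.r_[np.tile(hi,n),2]
    b=min((rng.uniform(L,H) for _ in range(60)),key=cost);c=cost(b);t=time.time();s=.3
    while time.time()-t<400:
        x=np.clip(b+rng.normal(size=len(b))*(H-L)*s*(rng.random(len(b))<.4),L,H);k=cost(x)
        if k<c: b,c,s=x,k,min(s*1.3,.3)
        else: s=max(s*.985,.01)
    return c,b
if __name__=="__main__":
    n=cpu_count();print(n)
    with Pool(n) as p: res=p.map(run,range(max(n,2)))
    res.sort(key=lambda r:r[0])
    for c,b in res[:3]:
        q,mg,_=simrows(q0,build(b),sub=3); print(c,len(build(b)),np.round(wp(b),3).tolist(),np.round(q,2),mg)
E
python3 opt.py
```

```text
4
0.18105033510613294 28 [[0.256, 0.572, 0.313, -0.876], [0.698, 0.355, 0.25, 1.27], [0.467, 0.079, 0.258, 2.044], [0.436, 0.1, 0.3, 2.0]] [-0.35  0.05  0.02  1.99 -0.05  1.12  1.74] 0.18520497604271094
0.18143176827048835 28 [[0.262, 0.451, 0.25, -1.354], [0.78, 0.196, 0.29, 1.153], [0.436, 0.1, 0.3, 2.0]] [-0.35  0.05  0.01  1.99 -0.05  1.12  1.74] 0.18008842798971103
0.1845533360813892 29 [[0.19, 0.419, 0.42, -1.383], [0.437, 0.707, 0.403, -1.243], [0.68, 0.306, 0.307, 0.146], [0.436, 0.1, 0.3, 0.761]] [-0.37  0.02  0.02  2.02 -0.04  1.06  0.49] 0.12115706245762753
```

```bash
python3 - <<'E'
from h import *
a=cv2.imread("pics/s0.png");b=cv2.imread("pics/t0.png")
cv2.imwrite("pics/f.png",np.hstack([cv2.resize(a,(400,300)),cv2.resize(b,(400,300))]))
print(tri((97,110),"top",(205,132),"scene"))
from opt import *
for v in ([.46,1.15,.32,-1.0,.70,.35,.32,1.27,2.0],[.46,1.05,.32,-1.35,.72,.25,.32,1.15,2.0],[.5,1.15,.32,-1.0,.6,.3,.32,1.2,1.8],[.46,1.15,.32,-.9,.5,.7,.32,.3,.75]):
    v=np.array(v);rows=build(v);q,m,_=simrows(q0,rows,sub=3);print(len(rows),np.round(wp(v),3).tolist(),np.round(q,2),m)
E
```

```text
(array([0.72799   , 0.29203499, 0.23089958]), np.float64(0.014100564384615197))
25 [[0.188, 0.42, 0.32, -1.0], [0.658, 0.24, 0.32, 1.27], [0.436, 0.1, 0.3, 2.0]] [-0.53  0.04  0.2   2.   -0.06  1.12  1.75] 0.13467799355672194
27 [[0.229, 0.399, 0.32, -1.35], [0.698, 0.178, 0.32, 1.15], [0.436, 0.1, 0.3, 2.0]] [-0.47  0.05  0.14  2.   -0.05  1.12  1.75] 0.14395042172264774
25 [[0.204, 0.456, 0.32, -1.0], [0.573, 0.177, 0.32, 1.2], [0.436, 0.1, 0.3, 1.8]] [-0.74  0.03  0.42  2.02 -0.06  1.11  1.56] 0.1480432442134664
18 [[0.188, 0.42, 0.32, -0.9], [0.382, 0.322, 0.32, 0.3], [0.436, 0.1, 0.3, 0.75]] [-1.07 -0.02  0.74  2.06 -0.02  1.06  0.48] 0.13467799355672194
```

View pics/f.png

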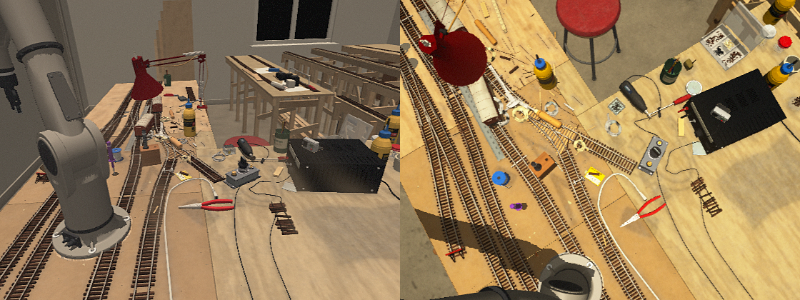

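A red desk lamp stands over the bench at about scene (210,110) and top (84,77). I'll keep the unwinding path clear of it.

```bash
cat > opt2.py <<'E'
import opt
from opt import *
L0=np.array([.75,.29])
old=opt.cost
def cost(v):
    W=[p0]+wp(v)
    for a,b in zip(W,W[1:]):
        for u in np.linspace(0,1,8):
            c=a[:2]+(b[:2]-a[:2])*u
            if np.linalg.norm(c-L0)<.25 or np.linalg.norm(c)<.44 or c[0]>.75: return 8
    return old(v)
opt.cost=cost
if __name__=="__main__":
    import h
    print(h.tri((84,77),"top",(210,109),"scene"))
    with Pool(4) as p: res=p.map(opt.run,range(4))
    res.sort(key=lambda r:r[0])
    for c,b in res[:3]:
        q,mg,_=simrows(q0,build(b),sub=3); print(c,len(build(b)),np.round(wp(b),3).tolist(),np.round(q,2),mg)
E
python3 opt2.py
```

```text
(array([0.77328292, 0.29056237, 0.3094517 ]), np.float64(0.014541508873415215))
0.19881774187620438 31 [[0.467, 0.103, 0.329, -1.516], [0.693, -0.226, 0.252, 1.153], [0.436, 0.1, 0.3, 2.0]] [-0.34  0.05  0.    1.99 -0.05  1.12  1.74] 0.052351504636064305
0.2057650403650605 32 [[0.245, 0.548, 0.251, -1.411], [0.51, 0.655, 0.252, 0.868], [0.436, 0.1, 0.3, 2.0]] [-0.38  0.05  0.04  1.99 -0.05  1.12  1.74] 0.1874501420121152
0.22271426009570516 35 [[0.351, 0.3, 0.384, -1.384], [0.42, 0.449, 0.251, -2.084], [0.725, -0.329, 0.271, 0.305], [0.436, 0.1, 0.3, 1.024]] [-0.33  0.03 -0.01  2.01 -0.04  1.07  0.76] 0.16266825242065383
```

```bash
python3 - <<'E'
from opt import *
z=r0.as_matrix()[:,2];up=R.align_vectors([[0,0,-1]],[z])[0]
def chk(W,n=3):
    global wpq; rows=[];last=np.r_[p0,0]
    for a in W:
        a=np.array(a);k=int(max(np.linalg.norm(a[:3]-last[:3])/.06,abs(a[3]-last[3])/.18))+1
        rows+=[tuple((a[:3]-p0)*1000)+(a[3],)]*k;last=a
    q,m,_=simrows(q0,rows,sub=n);return len(rows),np.round(q,2),m
for W in([(.465,.1,.33,-1.5)],[(.465,.1,.33,-1.5),(.69,-.22,.32,1.15)],[(.465,.1,.33,-1.5),(.69,-.22,.32,1.15),(.4355,.0995,.3,2.0)],[(.465,.1,.33,-1.5),(.69,-.22,.32,.6),(.4355,.0995,.3,.9)]): print(chk(W))
print((R.from_euler("z",-1.5)*up).as_rotvec().round(3),(np.array([.465,.1,.33])-p0)*1000)
E
```

```text
(9, array([-1.56,  0.06,  1.28,  1.96, -0.02,  1.16, -1.72]), np.float64(0.17530772110804138))
(24, array([-0.01,  0.54,  0.4 ,  1.34, -0.25,  1.32,  1.61]), np.float64(0.17530772110804138))
(31, array([-0.39,  0.05,  0.06,  1.99, -0.05,  1.12,  1.74]), np.float64(0.17530772110804138))
(28, array([-0.61,  0.01,  0.28,  2.03, -0.04,  1.07,  0.64]), np.float64(0.17530772110804138))
[ 0.02   0.045 -1.5  ] [ 24.73629847  11.5866617  -11.93439705]
```

drive_tool:
  commands:
    - {"hand":1,"translation":[25,12,-12],"angular":[0.02,0.045,-1.5]}
    - {"hand":1,"translation":[25,12,-12],"angular":[0.02,0.045,-1.5]}
    - {"hand":1,"translation":[25,12,-12],"angular":[0.02,0.045,-1.5]}
    - {"hand":1,"translation":[25,12,-12],"angular":[0.02,0.045,-1.5]}
    - {"hand":1,"translation":[25,12,-12],"angular":[0.02,0.045,-1.5]}
    - {"hand":1,"translation":[25,12,-12],"angular":[0.02,0.045,-1.5]}
    - {"hand":1,"translation":[25,12,-12],"angular":[0.02,0.045,-1.5]}
    - {"hand":1,"translation":[25,12,-12],"angular":[0.02,0.045,-1.5]}
    - {"hand":1,"translation":[25,12,-12],"angular":[0.02,0.045,-1.5]}
    - {"hand":1,"translation":[25,12,-12],"angular":[0.02,0.045,-1.5]}

```text
t: 13.12
eef_pos: [0.4629, 0.0984, 0.3257]
tool_rot: [-0.003, 0.998, 0.063, -0.003]
contact_force: [0.0, -0.4, 0.2]
gripper_width: 1.004
grasp_force: 0.0
```

```bash
cat > st.py <<'E'
from sim import *
from station import bot
o=bot.get_obs();q0=o["q"];p0,r0=fk(q0);z=r0.as_matrix()[:,2];up=R.align_vectors([[0,0,-1]],[z])[0]
print("t",o["t"],o["eef_pos"],"q",np.round(q0,2),"z",z.round(4),"up",up.as_rotvec().round(4))
E
python3 st.py
```

```text
t 13.125 [0.46291479 0.09839205 0.32566192] q [-1.59  0.14  1.41  1.96 -0.16  1.16 -1.56] z [-0.0063  0.0063 -1.    ] up [-0.0063 -0.0063  0.    ]
```

```bash
python3 - <<'E'
from st import *
for y in(1.3,2.0,2.65):
  for first in([],[(230,-320,0,.3)]*6):
    q,m,_=simrows(q0,first+[(230,-320,0,y)]*16);q2,m2,_=simrows(q,[(-257,321,-20,.85)]*8);q3,m3,_=simrows(q,[(-257,321,-20,0)]*8);print(y,len(first),np.round(q,2),m,np.round(q2,2),m2,np.round(q3,2),m3)
E
```

```text
t 13.125 [0.46291479 0.09839205 0.32566192] q [-1.59  0.14  1.41  1.96 -0.16  1.16 -1.56] z [-0.0063  0.0063 -1.    ] up [-0.0063 -0.0063  0.    ]
1.3 0 [-0.22  0.61  0.74  1.34 -0.4   1.35  0.38] 0.2243029124927367 [-0.8   0.02  0.45  2.02  0.    1.11  0.35] 0.35658088144173267 [-1.02  0.01  0.68  2.02 -0.01  1.12 -0.49] 0.3494552278849304
1.3 6 [-0.2   0.6   0.7   1.34 -0.37  1.35  0.36] 0.2243029124927367 [-0.75  0.02  0.4   2.01  0.    1.11  0.35] 0.3588404866745708 [-0.96  0.01  0.61  2.02 -0.01  1.12 -0.49] 0.3524548696154563
2.0 0 [-0.13  0.57  0.58  1.34 -0.3   1.32  1.  ] 0.2243029124927367 [-0.61  0.02  0.24  2.01  0.    1.11  1.04] 0.3621136669417526 [-0.78  0.02  0.43  2.01 -0.    1.12  0.2 ] 0.35827332245808485
2.0 6 [-0.11  0.56  0.54  1.34 -0.28  1.32  0.98] 0.2243029124927367 [-0.57  0.02  0.2   2.01  0.    1.11  1.04] 0.36413599800427326 [-0.73  0.02  0.38  2.01 -0.    1.12  0.2 ] 0.36049904529260013
2.65 0 [-0.05  0.54  0.43  1.34 -0.21  1.31  1.59] 0.2243029124927367 [-0.45  0.03  0.08  2.    0.    1.1   1.69] 0.3673829499344048 [-0.6   0.02  0.24  2.01  0.    1.11  0.84] 0.36348764011826523
2.65 6 [-0.02  0.53  0.39  1.34 -0.2   1.31  1.57] 0.2243029124927367 [-0.41  0.03  0.04  2.    0.01  1.1   1.68] 0.3693303869393484 [-0.56  0.03  0.19  2.01  0.    1.11  0.84] 0.36548957904098295
```

drive_tool:
  commands:
    - {"hand":1,"translation":[230,-320,0],"angular":[0,0,2.65]}
    - {"hand":1,"translation":[230,-320,0],"angular":[0,0,2.65]}
    - {"hand":1,"translation":[230,-320,0],"angular":[0,0,2.65]}
    - {"hand":1,"translation":[230,-320,0],"angular":[0,0,2.65]}
    - {"hand":1,"translation":[230,-320,0],"angular":[0,0,2.65]}
    - {"hand":1,"translation":[230,-320,0],"angular":[0,0,2.65]}
    - {"hand":1,"translation":[230,-320,0],"angular":[0,0,2.65]}
    - {"hand":1,"translation":[230,-320,0],"angular":[0,0,2.65]}
    - {"hand":1,"translation":[230,-320,0],"angular":[0,0,2.65]}
    - {"hand":1,"translation":[230,-320,0],"angular":[0,0,2.65]}
    - {"hand":1,"translation":[230,-320,0],"angular":[0,0,2.65]}
    - {"hand":1,"translation":[230,-320,0],"angular":[0,0,2.65]}

```text
t: 14.62
eef_pos: [0.6928, -0.2215, 0.3254]
tool_rot: [0.002, 0.452, 0.892, -0.004]
contact_force: [-0.5, -0.1, -0.9]
gripper_width: 0.996
grasp_force: 0.0
```

```bash
python3 - <<'E'
from st import *
print(2*np.degrees(np.arctan2(o["tool_rot"][2],o["tool_rot"][1]))-90)
d=(np.array([.4355,.0995,.30])-p0)*1000; print(d)
for y in(0,.5,1):
    q,m,_=simrows(q0,[tuple(d)+(y,)]*9);q2,m2,_=simrows(q,[(0,0,-50,0),(0,0,-100,0)]+[(0,0,-187,0)]*3);print(y,np.round(q,2),m,np.round(q2,2),m2)
    q,m,_=simrows(q2,[(0,0,50,0),(0,0,100,0),(0,0,130,0)]);q,m2,_=simrows(q,[(30,-200,0,0)]*4+[(-3,-418,0,0)]*6);q,m3,_=simrows(q,[(0,0,-50,0)]*2+[(0,0,-86,0)]*3);print(np.round(q,2),m,m2,m3)
E
```

```text
t 14.625 [ 0.69278042 -0.22148289  0.32544914] q [-0.12  0.56  0.55  1.34 -0.28  1.32  1.07] z [ 0.     -0.0088 -1.    ] up [0.0088 0.     0.    ]
36.27769492785299
[-257.27002568  320.99208804  -25.39645131]
0 [-0.75  0.02  0.39  2.02 -0.    1.1   0.28] 0.3628405422499223 [-0.68  0.31  0.36  2.22 -0.17  0.64  0.44] 0.22055669489966334
[ 0.01  0.41  0.63  2.01 -0.32  0.82  1.46] 0.2575528552097719 0.33565909562532026 0.4345192398302906
0.5 [-0.63  0.03  0.27  2.02  0.    1.1   0.77] 0.36570708750905545 [-0.58  0.3   0.25  2.22 -0.11  0.63  0.87] 0.22353010976644416
[ 0.08  0.39  0.54  2.   -0.27  0.81  1.91] 0.26114718941172654 0.3394736914763632 0.43649694558790264
1 [-0.57  0.03  0.2   2.02  0.    1.09  1.27] 0.3664484738151629 [-0.53  0.3   0.19  2.22 -0.08  0.63  1.35] 0.22421758079991472
[ 0.12  0.38  0.49  2.   -0.25  0.8   2.39] 0.26216444420223795 0.34083258158438356 0.4382492200822705
```

drive_tool:
  commands:
    - {"hand":1,"translation":[-257,321,-25],"angular":[0.009,0,0]}
    - {"hand":1,"translation":[-257,321,-25],"angular":[0.009,0,0]}
    - {"hand":1,"translation":[-257,321,-25],"angular":[0.009,0,0]}
    - {"hand":1,"translation":[-257,321,-25],"angular":[0.009,0,0]}
    - {"hand":1,"translation":[-257,321,-25],"angular":[0.009,0,0]}
    - {"hand":1,"translation":[-257,321,-25],"angular":[0.009,0,0]}
    - {"hand":1,"translation":[-257,321,-25],"angular":[0.009,0,0]}
    - {"hand":1,"translation":[-257,321,-25],"angular":[0.009,0,0]}
    - {"hand":1,"translation":[-257,321,-25],"angular":[0.009,0,0]}
    - {"hand":1,"translation":[-257,321,-25],"angular":[0.009,0,0]}

```text
t: 15.88
eef_pos: [0.4364, 0.0982, 0.3006]
tool_rot: [0.0, 0.457, 0.89, 0.0]
contact_force: [-0.1, 0.2, -0.1]
gripper_width: 1.002
grasp_force: 0.0
```

```bash
python3 - <<'E'
from st import *
import h
im=h.save("wrist","w4"); m=bot.camera_model("wrist")
print([(np.round(r["position"],1),r["score"]) for r in bot.find_in("wrist","pen")],h.proj("wrist",(.4355,.0995,.163),m),h.proj("wrist",(.4355,.0995,.0805),m))
p=h.proj("wrist",(.4355,.0995,.13),m); x,y=p.astype(int); x0,y0=x-62,max(y-50,0);print(x0,y0)
import cv2
cv2.imwrite("pics/w4c.png",cv2.convertScaleAbs(cv2.resize(im[y0:y0+100,x0:x0+125,::-1],None,fx=6,fy=6,interpolation=2),alpha=2.2))
E
```

```text
t 15.875 [0.43636801 0.09821403 0.30058512] q [-0.77  0.02  0.42  2.02 -0.01  1.1   0.28] z [ 4.e-04  1.e-04 -1.e+00] up [-0.0001  0.0004  0.    ]
[(array([195.9,  13. ]), 0.92), (array([279.9, 182.2]), 0.62)] [280.67950716 199.70061067] [280.35387163 175.91045728]
218 138
```

View pics/w4c.png

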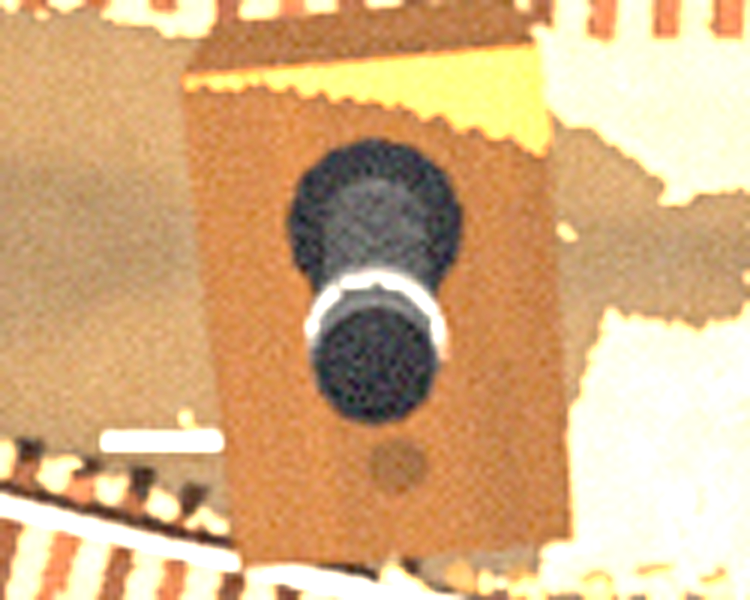

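The black pen is untouched in its block. Its top is at wrist (280.5,198.3), where predicted. I'll descend and grasp it.

drive_tool:
  commands:
    - {"hand":1,"translation":[-1,1.5,-40],"angular":[0,0,0]}
    - {"hand":1,"translation":[-1,1.5,-85],"angular":[0,0,0]}
    - {"hand":0.8,"translation":[-1,1.5,-130],"angular":[0,0,0]}
    - {"hand":0.6,"translation":[-1,1.5,-165],"angular":[0,0,0]}
    - {"hand":0.5,"translation":[-1,1.5,-187.5],"angular":[0,0,0]}
    - {"hand":0.5,"translation":[-1,1.5,-187.5],"angular":[0,0,0]}
    - {"hand":0.5,"translation":[-1,1.5,-187.5],"angular":[0,0,0]}
  force: 40

```text
t: 16.85
eef_pos: [0.4354, 0.1006, 0.1136]
tool_rot: [0.0, 0.456, 0.89, 0.0]
contact_force: [0.4, 0.3, 0.1]
gripper_width: 0.503
grasp_force: 0.0
```

drive_tool:
  commands:
    - {"hand":0.3,"translation":[0,-0.5,0],"angular":[0,0,0]}
    - {"hand":0,"translation":[0,-0.5,0],"angular":[0,0,0]}
    - {"hand":0,"translation":[0,-0.5,0],"angular":[0,0,0]}
    - {"hand":0,"translation":[0,-0.5,0],"angular":[0,0,0]}
    - {"hand":0,"translation":[0,-0.5,0],"angular":[0,0,0]}

```text
t: 17.48
eef_pos: [0.4352, 0.1004, 0.1139]
tool_rot: [0.0, 0.456, 0.89, 0.001]
contact_force: [-1.1, -0.4, 5.8]
gripper_width: 0.191
grasp_force: 38.8
```

```bash
python3 st.py
```

```text
t 17.475 [0.43522145 0.10036836 0.1138919 ] q [-0.69  0.31  0.38  2.22 -0.2   0.64  0.46] z [ 0.0013  0.0012 -1.    ] up [-0.0012  0.0013  0.    ]
```

drive_tool:
  commands:
    - {"hand":0,"translation":[0,0,20],"angular":[0,0,0]}
    - {"hand":0,"translation":[0,0,50],"angular":[0,0,0]}
    - {"hand":0,"translation":[0,0,80],"angular":[0,0,0]}
    - {"hand":0,"translation":[0,0,115],"angular":[0,0,0]}
    - {"hand":0,"translation":[20,-50,115],"angular":[0,0,0]}
    - {"hand":0,"translation":[35,-100,115],"angular":[0,0,0]}
    - {"hand":0,"translation":[35,-150,115],"angular":[0,0,0]}
    - {"hand":0,"translation":[35,-200,115],"angular":[0,0,0]}
    - {"hand":0,"translation":[35,-250,115],"angular":[0,0,0]}
    - {"hand":0,"translation":[20,-300,115],"angular":[0,0,0]}
    - {"hand":0,"translation":[10,-350,115],"angular":[0,0,0]}
    - {"hand":0,"translation":[-3,-390,115],"angular":[0,0,0]}

```text
t: 18.98
eef_pos: [0.431, -0.2917, 0.2284]
tool_rot: [0.0, 0.456, 0.89, 0.0]
contact_force: [0.3, 0.2, -0.7]
gripper_width: 0.186
grasp_force: 39.1
```

```bash
python3 st.py
```

```text
t 18.975 [ 0.43097117 -0.29168228  0.22842661] q [-0.09  0.28  0.69  1.98 -0.22  0.96  1.32] z [ 8.e-04 -1.e-04 -1.e+00] up [0.0001 0.0008 0.    ]
```

drive_tool:
  commands:
    - {"hand":0,"translation":[0.8,-26,0],"angular":[0,0,0]}
    - {"hand":0,"translation":[0.8,-26,-30],"angular":[0,0,0]}
    - {"hand":0,"translation":[0.8,-26,-58],"angular":[0,0,0]}
    - {"hand":0,"translation":[0.8,-26,-62],"angular":[0,0,0]}
    - {"hand":0,"translation":[0.8,-26,-62],"angular":[0,0,0]}

```text
t: 19.6
eef_pos: [0.4326, -0.3159, 0.1666]
tool_rot: [0.0, 0.456, 0.89, 0.0]
contact_force: [0.1, -0.1, 0.4]
gripper_width: 0.187
grasp_force: 39.1
```

```bash
python3 - <<'E'
from st import *
import h,cv2
T=[]
for c in("wrist","top","scene"):
    im=h.save(c,"x_"+c); m=bot.camera_model(c)
    a=h.proj(c,(.4323,-.3186,.052),m);b=h.proj(c,(.4323,-.3186,.066),m)
    x,y=a.astype(int); x0,y0=min(max(x-33,0),494),min(max(y-42,0),360); print(c,a,b,x0,y0)
    T.append(cv2.resize(im[y0:y0+60,x0:x0+66,::-1],(396,360) if c!="wrist" else (396,360),interpolation=2))
    for q in("pen_tip","test_stud"): print(q,[(np.round(r["position"],1).tolist(),round(r["score"],2)) for r in bot.find_in(c,q)])
T=[cv2.convertScaleAbs(cv2.resize(t,(264,240)),alpha=1.8) for t in T]
cv2.imwrite("pics/x.png",cv2.resize(np.hstack(T),(798,242)))
E
```

```text
t 19.6 [ 0.43259266 -0.31592454  0.16657108] q [ 0.    0.4   0.64  2.   -0.32  0.84  1.45] z [ 3.e-04  1.e-04 -1.e+00] up [-0.0001  0.0003  0.    ]
wrist [277.72403009 212.93041651] [277.65743961 219.57841567] 244 170
pen_tip [([282.0, 220.3], 0.51)]
test_stud [([300.0, 216.1], 0.62)]
top [348.8497066  228.23564762] [349.62601884 227.4425962 ] 315 186
pen_tip []
test_stud []
scene [327.57557574 240.76845889] [327.71977343 236.41967381] 294 198
pen_tip [([163.2, 214.6], 0.52)]
test_stud [([340.5, 241.4], 0.61)]
```

View pics/x.png

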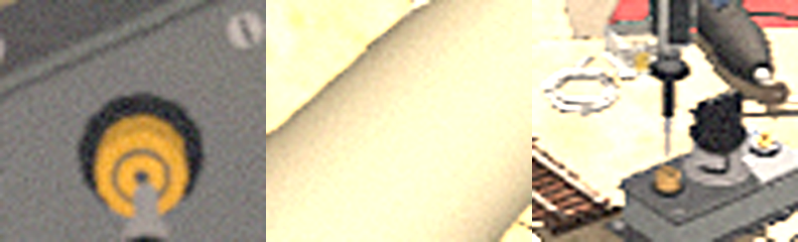

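The pen tip hangs about 10 mm above the ringed stud, with the stud centre at wrist (278.7,213.6) and the tip at about (280.7,217). The scene view shows the tip (327.8,236) right over the stud (327.7,241). I'll work out the remaining offset numerically.

```bash
python3 - <<'E'
from st import *
import h,cv2
m=bot.camera_model("wrist");im=h.save("wrist","x2").astype(int)
rb=im[:,:,0]-im[:,:,2]
for y in range(204,234): print(y,' '.join(f"{v:3d}" for v in rb[y,264:296]))
s=h.atz("wrist",(278.7,213.6),.052,m)
for p in((280.7,217.3),(280.7,218.5),(281.7,217.3)): print(p,(h.atz("wrist",p,.0625,m)-s)*1000)
print(s, "TCP->world dirs per px")
E
```

```text
t 20.05 [ 0.43252155 -0.31577544  0.16617243] q [ 0.    0.4   0.64  2.   -0.32  0.84  1.45] z [ 3.e-04  2.e-04 -1.e+00] up [-0.0002  0.0003  0.    ]
204  -2  -3  -2  -8  -2  52  69  80  80  85  95 102  96 101 101  99 105 101  95  86  80  77  74  78  52  17  -4   2  -2  -6   2   5
205   0  -3  -6  -8  19  62  77  87  94  97  97  96  85  98 100  99  95  94  98 102  97 104  83  81  68  38   1  -5  -2  -3   5   0
206  -3   0  -1  -6  27  66  73  87  97  97  94 100  99  97  89  92  84 101  99 111  96  98  89  79  72  55  12  -9  -1   4   6   4
207   2  -2   4   2  46  82  91  97 105 104 101  90  79  64  56  55  57  71  88  95  97 100  95  85  71  47  10  -4  -3   3   3   0
208   7 -12  -4  18  58  89 103 101 100  87  79  55  37  33  46  45  40  34  43  80  91  97  93  96  90  60  15  -1  -2   6   2   4
209  -3  -2  -1  39  70  95  96 100  94  64  26  46  74  88  92 102  90  78  47  36  62  84 106  99  93  62  23   1  -6   0  -3   2
210   3   1  -2  31  82  95  98 102  75  35  47  84 102 103 106 104 108 104  92  48  30  77  96  98 107  78  23   2  -2  -1   7  -5
211  -6  -6  -2  46  90 101
[... 2528 characters left out ...]
   7   4  -2  -9  -5   4  -8  -2   3   4   4   2   1   4   1   4   3  -1   4   5   1
231   2   3   4   2   4   2   3   5   3   7   1  -1   0  -6   1   9   3  -5  11   1   1   1   1   3   3   6   2  10   2   4   4   5
232   2   3   3   5   3   4   5   4  -1   2  -4   8  -4  -8   0   2  -1   6   0  -6  -1   7   0   6   5   4   3   4   3   6   4   1
233   3  -1   3   2   0   5   5   3   2   4  -5   0  -2  -1   1  -1   8  -6  -3  -3   0  -9   4   3   3   5   0   4   6   5   6   7
(280.7, 217.3) [ 0.57612144  1.48914893 10.5       ]
(280.7, 218.5) [ 1.06806269  0.80708355 10.5       ]
(281.7, 217.3) [ 1.11427575  1.87619017 10.5       ]
[ 0.43247748 -0.31799431  0.052     ] TCP->world dirs per px
```

drive_tool:
  commands:
    - {"hand":0,"translation":[-0.4,-1.5,-3],"angular":[0,0,0]}
    - {"hand":0,"translation":[-0.4,-1.5,-6],"angular":[0,0,0]}
    - {"hand":0,"translation":[-0.4,-1.5,-6],"angular":[0,0,0]}
    - {"hand":0,"translation":[-0.4,-1.5,-6],"angular":[0,0,0]}

```text
t: 20.6
eef_pos: [0.4319, -0.3173, 0.1598]
tool_rot: [-0.0, 0.456, 0.89, 0.0]
contact_force: [-1.1, 0.4, -1.9]
gripper_width: 0.188
grasp_force: 39.1
```

```bash
python3 - <<'E'
from st import *
import h
f=[]
for i in range(4):
    im=h.save("wrist",f"x3{i}").astype(int); f.append(bot.get_obs()["contact_force"])
print(np.mean(f,0))
m=bot.camera_model("wrist")
for z in(.052,.0565): print(h.proj("wrist",(.4325,-.318,z),m))
rb=im[:,:,0]-im[:,:,2]
for y in range(204,228): print(y,' '.join(f"{v:3d}" for v in rb[y,264:294]))
E
```

```text
t 20.6 [ 0.43193742 -0.31728536  0.15982951] q [ 0.01  0.41  0.64  2.   -0.33  0.83  1.46] z [-4.e-04  3.e-04 -1.e+00] up [-0.0003 -0.0004  0.    ]
[-0.32874941  0.08302051 -0.20973455]
[280.66194878 215.23256626]
[280.68721104 217.38285765]
204   5   2   4   3  -4 -10  -6  33  63  76  77  73  85  89  81  80  81  89  88  80  84  80  72  75  94  58  15  -8   0  -5
205   6   2   7  -3  -5  -8   8  55  80  84  74  84  90  88 100  93  94 104 102  95  91  78  77  84  75  69  38  16  -3  -9
206   5   2  10 -10   0   1  27  59  74  81  83  88  97  96 103  97 100  94  97 100  95  94  99  87  76  79  66  34  -3  -4
207   0   2  -7  -3   2  14  39  73  82  85  97  99 101  97 106  99  87  96 101 102 108  96  98  96  90  74  88  52   9  -4
208   4   4   3   0  -2  20  61  78  92 106 106 101 108  94  76  78  77  80  76  93 101  97 103  97  91  92  76  48  12  -2
209   0  -4 -13  -3  -7  29  71  91  94 105 101 110  87  53  41  30  28  38  34  39  69  85 101 108 105  95  89  54  19  -3
210   3   0   2  -8  -1  43  80  91 104 100  91  83  63  43  48  67  77  77  69  45  30  53  76 100 104  95  94  6
[... 1417 characters left out ...]
 100 110  72  28   7   9   8   7   7  38  81  94 100  99  95  64  29   2   1   0
223   6  -2   7   6   2   3   0  -3  16  67  94 102  75  26   6   7  10   6   6  50  92 107 100  88  51  18   1  -1   1   1
224   2   2   0   3   6  -1   7  -2  -1  24  63  67  39  16  10   8   7  10   5  24  65  87  83  49  19  -2   6   5   0   1
225   8   5   3   7   1   0  -1   6  -3   6  14  14   9  10   9   5   7   5  11   8  26  42  26   2   2   3   3  -3   3   3
226   2   2   2   5   1   4   3   3   1   2   3   7   7   8   9  11  12   4   8   7   7   9   1  -3   4   3   3   3   3   4
227   4   1   6   3   6   2  -1   3   5   3   5   7  10  11  11   6   8  14   9  11   9   0   6   3   2   3   8   4  -1   1
```

drive_tool:
  commands:
    - {"hand":0,"translation":[0.4,0,-2.5],"angular":[0,0,0]}
    - {"hand":0,"translation":[0.4,0,-5],"angular":[0,0,0]}
    - {"hand":0,"translation":[0.4,0,-7],"angular":[0,0,0]}
    - {"hand":0,"translation":[0.4,0,-9],"angular":[0,0,0]}
    - {"hand":0,"translation":[0.4,0,-9],"angular":[0,0,0]}
    - {"hand":0,"translation":[0.4,0,-9],"angular":[0,0,0]}

```text
t: 21.55
eef_pos: [0.4325, -0.3173, 0.151]
tool_rot: [-0.0, 0.456, 0.89, 0.0]
contact_force: [0.6, 0.5, 1.8]
gripper_width: 0.186
grasp_force: 39.3
```

```bash
python3 - <<'E'
from st import *
import h
f=[];P=[]
for i in range(6):
    im=h.save("wrist","x5").astype(int); o=bot.get_obs();f.append(o["contact_force"]);P.append(o["eef_pos"])
print(np.mean(f,0),np.std(f,0),np.mean(P,0))
rb=im[:,:,0]-im[:,:,2]
for y in range(206,228): print(y,' '.join(f"{v:3d}" for v in rb[y,264:294]))
E
```

```text
t 21.55 [ 0.43250185 -0.31730678  0.15102309] q [ 0.02  0.42  0.63  2.01 -0.34  0.81  1.47] z [ 1.e-04  2.e-04 -1.e+00] up [-0.0002  0.0001  0.    ]
[0.22048767 0.04973226 0.94249982] [0.6469416  0.38853456 0.4630154 ] [ 0.4324544  -0.31730553  0.15099865]
206   3   6   3   7  -4  -4   0  17  36  69  84  79  79  74  89  83  75  85  83  90  73  78  81  73  40   0  -6 -11   4   3
207   5  -1   1  -1  -2  -3  15  44  74  82  83  83  81  91  73  82  76  79  73  74  75  79  79  69  67  37   8  -4   1  -2
208   1   5   3  -4  -5  -3  42  71  80  85  78  86  78  78  91  94  88  94  91  91  81  83  80  76  84  66  30   1  -6  -6
209  -2   2   0  -3  -8  11  58  75  71  76  88  84  97  99 104 102  97 102 101 112  99  95  81  68  89  83  54  19   1   7
210   6   2  -2  -3  -3  23  60  81  79  91 101 101  98 102 100 106  97  95  96 105 103  95  99  93  74  75  74  37  -5  -2
211  -2   2  -6  -9   9  47  74  79  95 100 107 100  95  97 105  89  94  92 101 108 100 103  99  94  85  79  83  50   8  -7
212  -4  -2  -2  -3  26  59  84  88  98 103 104  98  94  82  80  60  49  65  78  86 104 100 109  97
[... 1184 characters left out ...]
  66 102  91  36   4  10  13   8   5  61 103  98  51  52  89  99 100  70  26  -7
223   4  -1   4  -1  10  77 100  97  98  77  48  71  71  29   9   4   8   5  10  52  92  62  44  73  92 110 103  67   5  -3
224   1   6   3  -4   6  52 101  96 102  95  60  30  27  16   7   8   8   6   8  25  40  27  58  90  95 102  84  32  -3   0
225   0   5  -5   3   0   9  68  93 101 106  71  24   6   6   7   9  10   7   9   8   1  31  78 101  99  89  55   3  -4   9
226   3  -1   2   1   5  -3  18  65  96 108  82  26   9   5  11   7   7  11  11   4   8  35  84  99  95  63  26  -1   1   6
227   2   4  -1   8   4   0  -2  23  69  97  57  16  10  10  13   9   4   8  15  12   6  33  83  90  59  21   1   1   6   7
```

```bash
python3 -c "
from station import bot
print(bot.hand_in())"
```

```text
the job is handed in; nothing more can be done
None
```

I handed the job in at about 22 s: the carrier is locked down, and the arm is holding the pen upright near the middle of the test stud, about 0.7 mm off by the last wrist picture. From the arm's height its point is about 5 mm in. The wrist force rose only about 1 N where about 2 N was expected, so the point may be in less than that. The verdict was not returned.

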